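# Press a gas reservoir into its sprung charging ring and hold it

## Task

On the damper bench, first pull the black dust cap out of the sprung ring of the charging cradle and set it knob up in the grey parts tray. Then take the ball-shaped gas reservoir by its neck out of its rubber stand, set it upright, ball down, in the ring, press it down until the ring is fully home on its stops, and finish while still gripping it and holding it pressed down there. Keep the reservoir upright all the time, and leave the flat-bottomed canister, mug, wrench and clevis where they are.

Things in the scene. Friction and masses are not known exactly. Their poses are not given: they have to be found in the camera images.
- cradle: Fixed charging cradle: aluminium block 120 x 120 x 30 mm with three steel stop sleeves (top 58 mm above the table) and a 16 mm brass probe in the middle (top 54 mm), and the sprung ring above them. Origin: centre of the block's underside, on the table; z up; the ring's axis runs through it.
- ring (a joint): Downward travel of the sprung ring in m: 0 = up (ring's top 92 mm above the table), 0.022 = down on its stops (ring's top 70 mm). The spring pushes up with 6 N at the top and 17 N at the bottom (500 N/m); the ring weighs 0.15 kg. It springs back when let go.
- ring_top (a point): Centre of the sprung ring's top edge; moves with the ring. Dark steel ring, bore 52 mm, outside 88 mm, 12 mm high. The reservoir's ball sits on the bore's top edge, its lowest point 11 mm below this point.
- cap: Black plastic dust cap, 0.12 kg, plugged loosely in the ring (lifts straight out). From its underside: spigot 46 mm diameter, 8 mm high; flange 76 mm diameter from 8 to 16 mm; knob to grip 24 mm diameter from 16 to 46 mm. Origin: centre of the spigot's underside, 8 mm below the ring's top when plugged; z up along the knob.
- tray: Fixed grey open parts tray 160 x 130 mm (x, y), 22 mm high, walls 4 mm, floor 4 mm thick. Origin: centre of its underside, on the table; x along its long side. Empty at the start.
- reservoir: Steel ball-shaped gas reservoir, 0.3 to 0.6 kg: ball 72 mm diameter at the bottom, neck 28 mm diameter from 69 to 114 mm above the ball's lowest point, small brass valve 12 mm diameter on top up to 124 mm. Origin: lowest point of the ball; z up along the neck. Stands upright in the rubber stand, its origin 13 mm above the table.
- stand: Fixed round black rubber stand, 88 mm diameter, 26 mm high, 56 mm bore, in which the reservoir waits. Origin: centre of its underside.
- canister: Bystander: loose flat-bottomed steel canister, 68 mm diameter, 110 mm high, with a neck. Origin: centre of its underside. Not to be moved.
- mug: Bystander: white mug, 80 mm diameter, 90 mm high. Origin: centre of its underside. Not to be moved.
- wrench: Bystander: steel wrench 160 mm long lying on the table. Origin: on its underside. Not to be moved.
- clevis: Bystander: steel clevis, 36 mm diameter, 62 mm high. Origin: centre of its underside. Not to be moved.
Things that resemble listed ones, but are neither listed nor needed, are in the scene too. Leave any blue or red look-alike of the cap alone. What is shaped like the cradle but blue or brown is not meant.

How it is judged:
On the way, in this order (a step that is already met when the one before it is completed fails the run):
1. the dust cap is set down and let go, knob up, on the floor of the tray (x of cap in the frame of tray between -0.055 and 0.055 m and y of cap in the frame of tray between -0.04 and 0.04 m and z of cap in the frame of tray below 0.012 m and angle between cap's own z axis and vertical below 0.35 rad and contact force between the arm and cap below 0.1 N and linear speed of cap below 0.02 m/s), for 0.2 s.
2. the reservoir is gripped and lifted clear of its stand (height (world z) of reservoir above 0.045 m and contact force between the fingers and reservoir above 1 N and contact force between reservoir and stand below 0.1 N), for 0.1 s.
3. the reservoir sits centred and upright in the ring (horizontal distance between reservoir and ring_top below 0.008 m and z of reservoir in the frame of ring_top below -0.006 m and contact force between reservoir and cradle above 1 N and angle between reservoir's own z axis and vertical below 0.2 rad), for 0.05 s.
At the end, for the whole second after the job is handed in: Ring at least 18 of 22 mm down, reservoir bearing on it with over 8 N, at rest, within 8 mm of its axis, within 0.2 rad of upright, still gripped; cap let go, knob up (0.35 rad), on the tray floor, its axis within 55 mm (long way) and 40 mm (short way) of the tray centre (all of step 1 and value of joint ring above 0.018 m and horizontal distance between reservoir and ring_top below 0.008 m and z of reservoir in the frame of ring_top below -0.006 m and angle between reservoir's own z axis and vertical below 0.2 rad and contact force between the fingers and reservoir above 2 N and contact force between reservoir and cradle above 8 N and linear speed of reservoir below 0.02 m/s); the arm keeps its last pose, push and grip.
It fails at once if the reservoir is tipped more than 0.6 rad (angle between reservoir's own z axis and vertical above 0.6 rad).
It fails at once if the canister is moved more than 20 mm (distance of canister from where it was at the start of the episode above 0.02 m).
It fails at once if the mug is moved more than 20 mm (distance of mug from where it was at the start of the episode above 0.02 m).
It fails at once if the wrench is moved more than 20 mm (distance of wrench from where it was at the start of the episode above 0.02 m).
It fails at once if the clevis is moved more than 20 mm (distance of clevis from where it was at the start of the episode above 0.02 m).
It also fails if it takes over 54 s, if anything falls off the work surface, if the arm or the gripper's body presses on something with over 40 N, if the wrist force passes 120 N, or if a joint passes its speed limit or range.

## Robot

A 6-joint arm with a two-finger parallel gripper is mounted at the origin on the work surface. World frame = base frame: x ahead of the robot, y to its left, z up, the work surface at z = 0. Lengths are in m, angles in rad, forces in N, time in s.
With the tool pointing down it reaches from about 0.375 to 0.825 m from the base axis. Payload 5.5 kg.
Tool frame: the origin (TCP) lies on the centre line of the jaws, within the pads' length; the fingertips stand 8 mm ahead of it and the grasp point (between the pads) lies 11 mm behind it; z points along the fingers, y is the line along which they close (so a half turn about z gives the same grasp; the last joint's range is limited). The gripper opens to 85 mm and grips with 20 to 120 N. Pads are 22 mm wide; open, the fingers measure 114 mm over their backs; the gripper's body (76 mm by 85 mm) begins 54 mm behind the grasp point. The pads swing forward as they close: fully open they stand 13 mm farther back than shut.
Start: joints at [1.338, 0.314, -0.047, 1.21, 0, 1.571], TCP at [0.138, 0.584, 0.239] pointing down, gripper open.
Joint ranges: [-2.67, 2.67], [-0.69, 1.73], [-1.03, 1.25], [-2.08, 2.16], [-1.42, 1.45], [-3.14, 3.14]. Speed limits (rad/s): [2.39, 2.39, 3.01, 3.14, 3.14, 3.14].

## Interface

Orientations are given as a 3x3 rotation matrix whose columns are the frame's x, y, z axes.
In Python, from bench import * gives the robot as it stands. The module is installed in compiled form; this text tells all that it offers. Calls block until the motion is done:
- move_ptp(position, orientation): joint-space move of the TCP to a pose.
- move_straight(position, rate=0.15, frame=None): straight line of the TCP; frame=None keeps the orientation; rate is the mean speed in m/s.
- move_joints(angles): joint-space move.
- gripper_to(opening, newtons=None): finger opening in m; newtons is the grip in N (None keeps the last); returns when the fingers have stopped.
- pause(seconds).
- ik(position, orientation): joint angles nearest the present ones, or None.
- capture(name): name is "scene" or "top" or "wrist"; returns a dict with "frame" (400x640x3 uint8, blue, green, red), "depth" (400x640 float32, m along the optical axis (not along the pixel's ray), 0 where there is no reading), "fx", "fy", "cx", "cy" (pixels), "camera_from_world" (4x4, takes a point from world to camera coordinates). Camera axes: x right, y down, z forward; pixel columns grow to the right and rows downward; lengths in m; the calibration is good to about 2 mm. A picture is of the moment at which its call begins.
A pose or a line that the arm cannot do raises MotionError and nothing moves.
- hand_in(): hands the job in; it is judged then, once.
Readings, each from a call of its own:
- get_time(): time.
- get_q(): joint angles.
- get_joint_vel(): joint speeds.
- get_tau(): joint torques, N m.
- get_ee_pos(): TCP position.
- get_ee_rot(): TCP orientation.
- get_force(): force on the tool from outside, world axes, zero at the start.
- get_wrist_torque(): the same for the moment, N m.
- get_opening(): finger opening in m.
- get_grip_force(): force on a finger pad.
Only numpy, scipy, OpenCV 4.12 (cv2) and the standard library are available. Lean on these libraries where they do the work, as an engineer would, in place of code of your own. Each camera call takes 0.05 s, during which the arm holds its last target. There are 200 camera calls.

## Working session

There is one attempt and no reset: what is moved stays moved. The work goes in short steps, each a Python script; the robot and the scene stay as the last script left them, time stands still between calls to the robot, and variables do not carry over. Pictures are saved under pics/ and viewed, at most 10 in all, crops included, and the job is handed in when it is done.

```bash
mkdir -p pics; cat > h.py <<'E'
from bench import *
import numpy as np, cv2
def world(c,mask=None):
    d=c["depth"]; v,u=np.indices(d.shape)
    p=np.stack([(u-c["cx"])/c["fx"]*d,(v-c["cy"])/c["fy"]*d,d,np.ones_like(d)],-1)
    w=p@np.linalg.inv(c["camera_from_world"]).T
    w=w[...,:3]; w[d==0]=np.nan
    return w
E
python3 - <<'E'
from h import *
for n in("top","scene"):
    c=capture(n); cv2.imwrite(f"pics/{n}0.png",c["frame"]); np.savez(f"{n}0.npz",**c)
    print(n,np.linalg.inv(c["camera_from_world"]).round(3).tolist())
E
```

```text
top [[-0.02, -0.986, 0.164, 0.375], [-1.0, 0.02, -0.002, -0.013], [-0.001, -0.164, -0.986, 1.127], [0.0, 0.0, 0.0, 1.0]]
scene [[0.853, 0.41, -0.322, 0.933], [0.522, -0.661, 0.539, -0.605], [0.008, -0.628, -0.778, 0.961], [0.0, 0.0, 0.0, 1.0]]
```

View pics/top0.png

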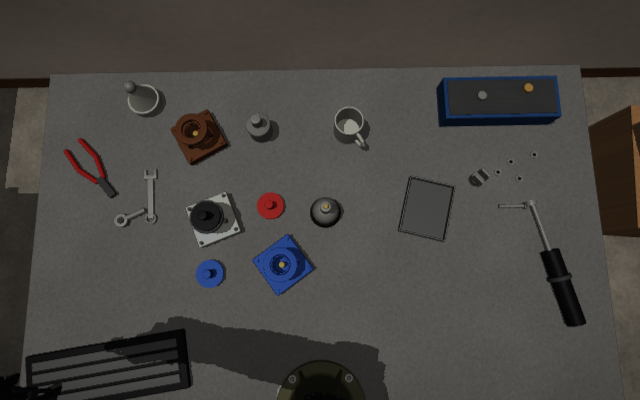

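View pics/scene0.png

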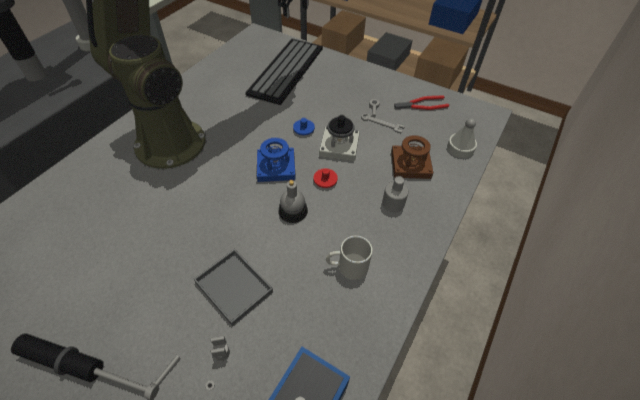

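Top view:
- **Cradle:** the candidates are the aluminium one (213,218) with the black cap, the blue one (283,264) and the brown one (198,136). Only the aluminium one fits.
- **Cap:** the candidates are black (207,215), red (270,206) and blue (210,273). I take the black one.
- **Reservoir:** the candidates are the ball in the black stand (325,211) with a brass tip, the flat canister (258,126) and a flask in a white stand (143,97). The first one fits.
- **Tray:** grey, at (427,209).

Next I'll measure these and check them in one enlarged crop.

```bash
python3 - <<'E'
from h import *
c=dict(np.load("top0.npz")); w=world(c); f=c["frame"]
cv2.imwrite("pics/crop1.png",cv2.resize(f[160:300,170:460],None,fx=2.75,fy=2.75,interpolation=cv2.INTER_CUBIC))
V,U=np.indices(w.shape[:2])
def sel(u,v,r,zl,zh):
    m=(np.hypot(U-u,V-v)<r)&(w[...,2]>zl)&(w[...,2]<zh); return w[m]
def circ(p):
    (x,y),r=cv2.minEnclosingCircle(p[:,:2].astype(np.float32)); return np.round([x,y,r,np.median(p[:,2]),len(p)],4)
for n,a in dict(knob=(207,215,25,.118,.14),flange=(207,215,25,.09,.108),ringall=(207,215,25,.078,.108),valve=(325,208,20,.127,.145),neck=(325,208,20,.115,.13),neck2=(325,208,20,.09,.134),ball=(325,211,20,.035,.085),stand=(325,211,22,.02,.032)).items():
    p=sel(*a); print(n,circ(p) if len(p) else p, p.mean(0).round(4) if len(p) else'')
for n,a in dict(tray=(427,209,50,.012,.035),block=(213,218,40,.024,.036)).items():
    p=sel(*a)[:,:2].astype(np.float32); r=cv2.minAreaRect(p); print(n,r,cv2.boxPoints(r).round(3).tolist(),len(p))
for n,a in dict(mug=(350,122,30,.05,.12),can=(258,126,20,.06,.15),red=(270,206,16,.006,.06),clevis=(479,177,14,.02,.1),blue=(283,264,40,.02,.12)).items():
    print(n,circ(sel(*a)),sel(*a)[:,2].max())
E
```

```text
knob [4.974e-01 2.893e-01 1.170e-02 1.294e-01 8.100e+01] [0.497  0.2887 0.1287]
flange [4.978e-01 2.896e-01 4.380e-02 9.900e-02 7.410e+02] [0.4961 0.2871 0.0982]
ringall [4.973e-01 2.894e-01 4.390e-02 9.880e-02 8.130e+02] [0.4957 0.2858 0.0973]
valve [ 5.119e-01 -2.310e-02  7.700e-03  1.333e-01  2.100e+01] [ 0.5121 -0.0215  0.1327]
neck [ 5.131e-01 -2.060e-02  1.380e-02  1.235e-01  7.800e+01] [ 0.5125 -0.0208  0.1234]
neck2 [ 5.129e-01 -2.060e-02  1.390e-02  1.233e-01  1.010e+02] [ 0.5112 -0.0207  0.1214]
ball [ 5.135e-01 -2.090e-02  3.660e-02  6.800e-02  4.540e+02] [ 0.5087 -0.0207  0.0666]
stand [ 5.133e-01 -2.060e-02  4.080e-02  2.510e-02  1.030e+02] [ 0.4936 -0.0199  0.025 ]
tray ((0.5177211165428162, -0.3057355284690857), (0.13141879439353943, 0.16087166965007782), 75.32976531982422) [[0.4230000078678131, -0.3490000069141388], [0.5789999961853027, -0.38999998569488525], [0.6119999885559082, -0.2630000114440918], [0.4569999873638153, -0.22200000286102295]] 407
block ((0.4976232647895813, 0.28995025157928467), (0.12041031569242477, 0.12021750211715698), 20.94025421142578) [[0.41999998688697815, 0.32499998807907104], [0.46299999952316284, 0.21199999749660492], [0.574999988079071, 0.2549999952316284], [0.5320000052452087, 0.36800000071525574]] 941
mug [ 7.379e-01 -1.013e-01  5.740e-02  7.650e-02  4.300e+02] 0.09388175511786279
can [7.543e-01 1.604e-01 3.410e-02 7.050e-02 4.440e+02] 0.11303856144486413
red [5.342e-01 1.336e-01 3.810e-02 1.620e-02 5.690e+02] 0.0506586922104828
clevis [ 5.980e-01 -4.503e-01  2.140e-02  4.820e-02  2.050e+02] 0.06671014538344999
blue [3.700e-01 9.810e-02 8.250e-02 3.170e-02 1.988e+03] 0.09909946931621838
```

View pics/crop1.png

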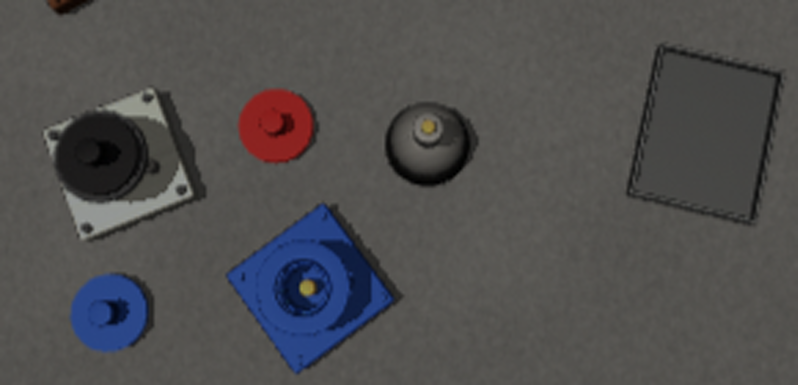

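The crop confirms it: the black cap with knob at (90,152) is in the aluminium cradle, the brass-tipped ball at (427,140) is in the black stand, and the tray is at (705,132). The measured heights and diameters match the task, with the knob top at 0.130, flange at 0.100, neck radius 0.014 and tray 161x131. Now I'll move the cap.

```bash
cat >> h.py <<'E'
CR=np.array([.4975,.2897]); RS=np.array([.513,-.0207]); TR=np.array([.5177,-.3057])
a=np.radians(-14.7)
def down(t):
    y=np.array([np.cos(t),np.sin(t),0]); z=np.array([0,0,-1.]); return np.column_stack([np.cross(y,z),y,z])
def P(xy,z): return [float(xy[0]),float(xy[1]),z]
def stat(s): print(s,round(get_time(),2),np.round(get_ee_pos(),4),"F",np.round(get_force(),1),"open",round(get_opening(),4),"grip",round(get_grip_force(),1))
E
python3 - <<'E'
from h import *
for t in (a,a+np.pi):
    print([None if (q:=ik(P(p,z),down(t))) is None else np.round(q,2).tolist() for p,z in((CR,.11),(CR,.26),(RS,.1),(RS,.26),(TR,.03),(TR,.26))])
R=down(a) if all(ik(P(p,.26),down(a)) is not None for p in(CR,RS,TR)) else down(a+np.pi)
stat("0")
move_ptp(P(CR,.22),R); gripper_to(.06)
move_straight(P(CR,.112)); stat("at")
gripper_to(.0,40); stat("grip")
move_straight(P(CR,.15),.08); stat("up")
c=capture("scene"); cv2.imwrite("pics/s1.png",cv2.resize(c["frame"][50:250,200:480],None,fx=2.5,fy=2.5))
E
```

```text
[[0.53, 0.35, -0.3, 0.92, 0.0, 2.35], [0.53, 0.26, -0.07, 1.24, 0.0, 2.35], [-0.04, 0.25, -0.46, 0.85, 0.0, 1.79], [-0.04, 0.14, -0.22, 1.21, 0.0, 1.79], [-0.53, 0.47, -0.32, 0.78, 0.0, 1.29], [-0.53, 0.31, -0.01, 1.26, 0.0, 1.29]]
[[0.53, 0.35, -0.3, 0.92, 0.0, -0.79], [0.53, 0.26, -0.07, 1.24, 0.0, -0.79], [-0.04, 0.25, -0.46, 0.85, 0.0, -1.35], [-0.04, 0.14, -0.22, 1.21, 0.0, -1.35], [-0.53, 0.47, -0.32, 0.78, 0.0, -1.85], [-0.53, 0.31, -0.01, 1.26, 0.0, -1.85]]
0 0.1 [0.1383 0.5833 0.2385] F [ 0.3 -0.6 -0.5] open 0.0853 grip 0.0
at 3.04 [0.4981 0.29   0.1128] F [0.4 0.2 0.1] open 0.0602 grip 0.0
grip 3.46 [0.498  0.29   0.1128] F [-0.4 -0.3  3.8] open 0.0228 grip 39.8
up 4.08 [0.4974 0.2896 0.1499] F [-0.5 -0.2 -1.2] open 0.0226 grip 39.7
```

View pics/s1.png

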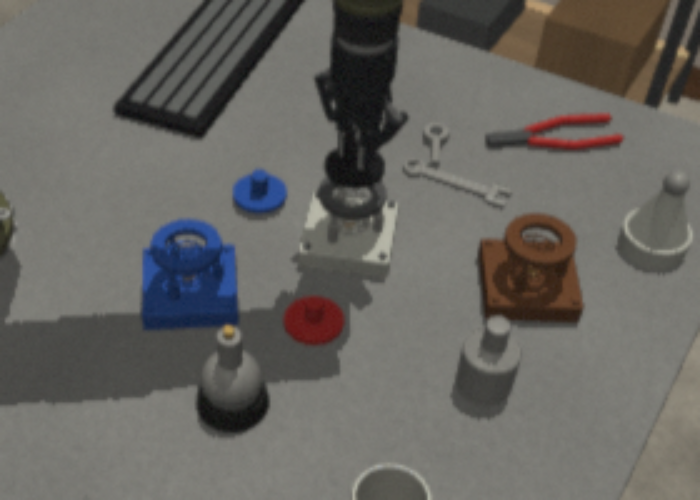

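The cap hangs level in the jaws (355,165), clear of the ring (350,195). Next I'll place it in the tray.

```bash
python3 - <<'E'
from h import *
R=down(a)
move_straight(P(CR,.26),.2); move_ptp(P(TR,.26),R); move_straight(P(TR,.05),.2)
f0=get_force()[2]; z=.036
while z>=.026:
    move_straight(P(TR,z),.05)
    if abs(get_force()[2]-f0)>3: break
    z-=.002
stat("down"); gripper_to(.05); stat("rel")
move_straight(P(TR,.2),.15); move_ptp(P((RS+TR)/2+[-.02,0],.26),R); stat("clear")
c=capture("top"); w=world(c)
p=w[(np.abs(w[...,0]-TR[0])<.07)&(np.abs(w[...,1]-TR[1])<.08)&(c["frame"].max(-1)<45)]
for l,h in((.01,.03),(.038,.06)):
    s=p[(p[:,2]>l)&(p[:,2]<h)]; print(len(s),cv2.minEnclosingCircle(s[:,:2].astype(np.float32)),np.median(s[:,2]))
cv2.imwrite("pics/t1.png",cv2.resize(c["frame"][150:270,280:480],None,fx=3,fy=3))
E
```

```text
down 9.1 [ 0.5181 -0.306   0.0331] F [-2.9  1.3  7.8] open 0.0228 grip 40.4
rel 9.47 [ 0.5177 -0.3057  0.0319] F [0.1 0.1 1.4] open 0.0499 grip 0.0
clear 11.41 [ 0.4954 -0.1631  0.2597] F [ 0.6 -0.2 -0.1] open 0.0502 grip 0.0
0 ((0.0, 0.0), 0.0) nan
0 ((0.0, 0.0), 0.0) nan
  return _methods._mean(a, axis=axis, dtype=dtype,
  ret = ret.dtype.type(ret / rcount)
```

View pics/t1.png

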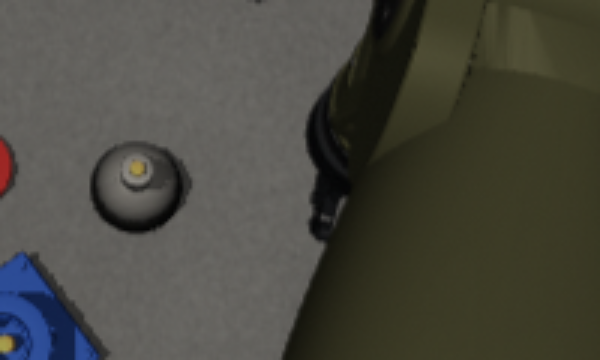

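The arm hides the tray here; the reservoir at (135,185) is untouched. I'll move above the reservoir and check the tray from there.

```bash
python3 - <<'E'
from h import *
R=down(a)
move_ptp(P(RS,.22),R)
c=capture("scene"); w=world(c)
cv2.imwrite("pics/s2.png",cv2.resize(c["frame"][120:340,160:420],None,fx=2.7,fy=2.7))
p=w[(np.abs(w[...,0]-TR[0])<.045)&(np.abs(w[...,1]-TR[1])<.045)]
for l,h in((.017,.03),(.043,.06)):
    s=p[(p[:,2]>l)&(p[:,2]<h)]
    print(len(s),cv2.minEnclosingCircle(s[:,:2].astype(np.float32)) if len(s) else '',np.median(s[:,2]) if len(s) else '')
E
```

```text
527 ((0.5197455286979675, -0.3084043860435486), 0.03892311081290245) 0.019918311932774713
75 ((0.519730806350708, -0.3080064356327057), 0.012380207888782024) 0.04964597824419792
```

View pics/s2.png

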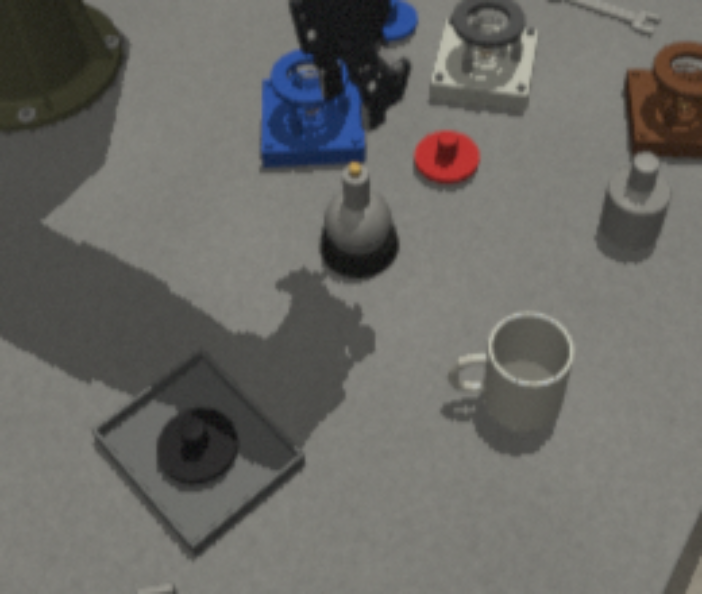

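The cap sits knob up at (197,443) in the tray, with its flange at z 0.020 and knob top at 0.050, so it is on the floor and centred. Now the reservoir.

```bash
python3 - <<'E'
from h import *
R=down(a)
move_straight(P(RS,.098),.12); stat("at")
gripper_to(0,100); stat("grip"); z0=get_ee_pos()[2]
move_straight(P(RS,.14),.08); stat("lift"); move_straight(P(RS,.25),.15); 
move_ptp(P(CR,.25),R); stat("above")
off=z0-.013; print("off",off)
move_straight(P(CR,.092-.011+off+.012),.12); stat("near")
c=capture("scene"); cv2.imwrite("pics/s3.png",cv2.resize(c["frame"][40:220,240:440],None,fx=3,fy=3))
E
```

```text
at 13.32 [ 0.5137 -0.0208  0.0987] F [0.4 0.  0.5] open 0.05 grip 0.0
grip 13.67 [ 0.5134 -0.0206  0.0991] F [-1.9  0.6  6.8] open 0.0259 grip 97.8
lift 14.34 [ 0.5127 -0.0207  0.1397] F [-0.2 -0.8 -4. ] open 0.026 grip 98.4
above 16.41 [0.4977 0.2886 0.2497] F [ 1.1  0.2 -4.3] open 0.0261 grip 98.5
off 0.0860686471497566
near 17.15 [0.4981 0.2895 0.1798] F [ 0.4 -0.1 -3.8] open 0.0256 grip 98.5
```

View pics/s3.png

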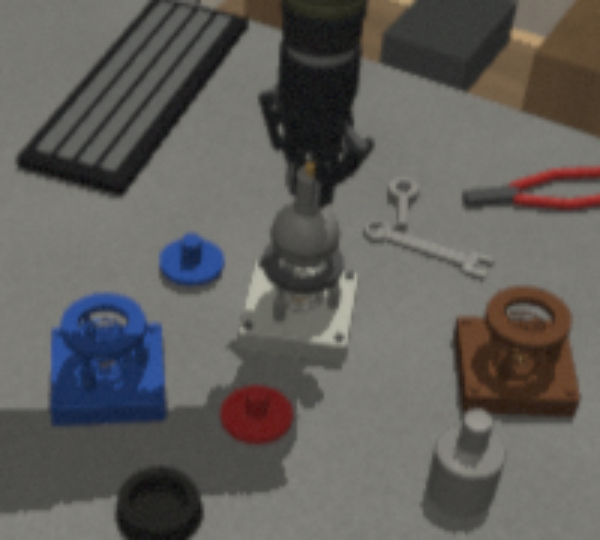

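The reservoir is upright in the jaws with its ball at (305,235), right above the ring (300,262). Next I press it down in steps while watching the force.

```bash
python3 - <<'E'
from h import *
z=.171
while z>.132:
    move_straight(P(CR,z),.04); f=get_force(); p=get_ee_pos()
    print(round(z,4),np.round(p,4),np.round(f,1),round(get_grip_force(),1))
    if f[2]>42: break
    z-=.003 if z>.15 else .0015
pause(.3); stat("end")
c=capture("scene"); cv2.imwrite("pics/s4.png",cv2.resize(c["frame"][60:180,280:420],None,fx=4,fy=4))
w=world(c); d=np.hypot(w[...,0]-CR[0],w[...,1]-CR[1]); m=(d>.034)&(d<.042)&(w[...,2]>.06)&(w[...,2]<.1)
print("ring z",np.percentile(w[m][:,2],[25,50,75,90]).round(4),m.sum())
E
```

```text
0.171 [0.4972 0.2896 0.1708] [-1.1 -0.3 -4.1] 98.5
0.168 [0.4977 0.2901 0.1685] [-1.9  0.3  0.8] 98.5
0.165 [0.4976 0.29   0.1653] [-1.4  1.4  2.8] 98.8
0.162 [0.4977 0.29   0.1622] [-0.8  1.1  3.3] 98.9
0.159 [0.4977 0.29   0.1593] [-2.2  1.1  5.2] 99.1
0.156 [0.4977 0.29   0.1565] [-2.6  0.8  7. ] 99.3
0.153 [0.4977 0.29   0.1537] [-3.4  0.6  8.9] 99.4
0.15 [0.4977 0.2901 0.1509] [-3.   0.8 10. ] 99.6
0.1485 [0.4978 0.2901 0.1496] [-2.9  1.5  9.9] 99.6
0.147 [0.4978 0.2901 0.1482] [-3.5  0.8 11.5] 99.6
0.1455 [0.4977 0.2902 0.1469] [-4.2  0.6 11.3] 100.6
0.144 [0.4979 0.2904 0.1467] [-7.2 -0.9 20.1] 101.6
0.1425 [0.498  0.2906 0.1465] [-8.8 -1.8 30.6] 102.7
0.141 [0.4982 0.2908 0.1464] [-12.6  -3.   39.2] 103.8
0.1395 [0.4983 0.2909 0.1462] [-15.5  -4.2  48.8] 104.9
end 21.35 [0.4983 0.291  0.1463] F [-15.7  -3.6  47.9] open 0.0257 grip 104.9
ring z [0.0699 0.0828 0.0933 0.097 ] 171
```

View pics/s4.png

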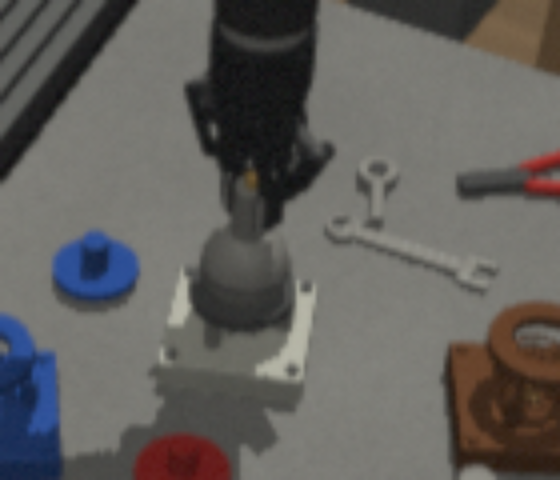

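The force jumps at TCP z 0.1467, 22 mm below first contact, and the ring at (240,300) is low with the ball upright. So the ring is on its stops. I'll ease the push to a moderate preload, check it, then hand in.

```bash
python3 - <<'E'
from h import *
move_straight(P(CR,.142),.02); pause(.5); stat("hold")
if get_ee_pos()[2]<.1475 and get_force()[2]>18: print(hand_in())
E
```

```text
hold 22.18 [0.4981 0.2906 0.1465] F [-10.6  -2.2  32.1] open 0.026 grip 101.8
the job is handed in; nothing more can be done
None
```

The job is handed in, though no verdict came back: the cap is knob up in the tray, and the reservoir is still gripped upright in the ring, pressed onto its stops at about 32 N.

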